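# Clear the touch-latch lid and pop it ajar

### The arm

A 6-joint arm with a two-finger parallel gripper is mounted at the origin on a cart in front of the work surface, level with it; the furniture and walls round the work are solid. World frame = base frame: x ahead of the robot, y to its left, z up, the work surface at z = 0. Lengths are in mm, angles in rad, forces in N, time in s.
With the tool pointing down it reaches from about 400 to 925 mm from the base axis. Payload 12.5 kg.
Tool frame: the origin (TCP) lies at the very end of the fingers, on their centre line; the grasp point (between the pads) lies env.grip_point_offset behind it (env.grip_point_offset is the distance from the TCP to the grasp point, in mm); y points along the fingers, z is the direction in which the jaws open and shut, and the axes are right-handed (so a half turn about y gives the same grasp; the last joint's range is limited). The gripper opens to 95 mm and grips with 3 to 60 N. Pads are 20 mm wide; open, the fingers measure 119 mm over their backs; the gripper's body (75 mm by 180 mm) begins 59 mm behind the grasp point.
Start: joints at [-1.404, 0.491, 1.559, -0, 1.092, -0.106], TCP at [168.416, -601.902, 191.461] pointing down, gripper open.
Joint ranges: [-3.1, 3.1], [-0.84, 2.19], [0.05, 2.79], [-1.13, 4.28], [0.06, 2.93], [-2.69, 2.69]. Speed limits (rad/s): [2.22, 2.22, 2.79, 3.14, 3.14, 3.14].

### API

Orientations are given as [roll, pitch, yaw] about the fixed x, y, z axes, in that order (R = Rz(yaw) Ry(pitch) Rx(roll)).
In Python, from cell import readout, read_camera, env, nets gives the robot as it stands.
- The arm moves only by the tool apply_moves, never from a script. Its argument "increments" is a list of rows, each a list of 3 entries, a list of its own where there are three numbers: the shift along the tool's x, y, z in cm, then the turn, a rotation vector about the tool's x, y, z in degrees, then the finger opening in cm, from 0 to 9.51. A call has exactly 5 rows; each row shifts and turns the pose as measured when the row begins, along the tool's axes as they then stand; what a row does not reach is not made up. A row lasts 1/8 s, in which the tool goes at most 62.5 mm and 10.7 degrees, less where a joint would pass 70% of its speed; a pose out of reach is approached as far as the arm can. A call with a gripper value outside its range is refused whole. The fingers move at their own pace and stop on an object; the grip force is fixed at half the most. Time passes only in rows, so rows that do not move let the fingers close, or fill a call up. It gives the time, the measured TCP pose, the force and the opening at its end, in the units of the state.
- readout.state(): the state, without advancing time (a new reading comes with each control period).
- read_camera(name): name is "side" or "top" or "wrist"; returns a dict with "img" (400x640x3 uint8, red, green, blue), "vfov" (degrees; the focal length in pixels is half the picture's height over the tangent of half this angle, whatever the lens; pixels are square), "cx", "cy" (the principal point, pixels), "rvec" (rotation vector, rad) and "tvec" (3), from world to camera coordinates, as OpenCV has them; the wrist camera has in their place "mount" (4x4, takes a point from camera to tool coordinates, whose origin is the TCP and whose axes are the tool frame's). Camera axes: x right, y down, z forward; pixel columns grow to the right and rows downward; lengths in mm; the calibration is good to about 2 mm. A picture is of the moment at which its call begins: read the wrist's pose just before it. There is no depth.
- env.job_done(): hands the job in, once; it reports no verdict.
Trained networks look in a picture, given as the dict that the camera call returned (one of the last four; its "shot" number tells which), for a name from the list of things; names that differ only in an ending like _2 or _b are one class to them, and where a whole thing is asked for, a point or a joint stands for the part that bears it (a point fixed in the world has none). Each returns a list of dicts, best first, with "confidence" (0 to 1); they miss things now and then, are a little off and sometimes report something else, mostly with a low value. They report only what shows in the picture. A call takes as long as a camera call.
- nets.look_for(picture, thing): "point" ([x, y, z] in mm, in the coordinates of the camera as it stood for that picture, good to about 4 mm: the middle of the surface that is visible of it).
- nets.mark_of(picture, thing): "point" ([x, y, z] in mm, in the coordinates of the camera as it stood for that picture, good to about 4 mm: a listed point, or the origin of a listed thing).
The state is a dict: "t": time; "joints": joint angles; "qvel": joint speeds; "tau": joint torques, N m; "eef_pos": TCP position; "tcp_rot": TCP orientation; "ft_force": force on the tool from outside, world axes, zero at the start; "moment": the same for the moment, N m; "opening": opening from 0.0 (shut) to 1.0 (fully open).
Only numpy, scipy, OpenCV 4.12 (cv2) and the standard library are available. Lean on these libraries where they do the work, as an engineer would, in place of code of your own. Each camera call takes 0.05 s, during which the arm holds its last target. There are 200 camera calls.

### The job

A white carton has been left standing on one of the two touch-latch lids of the bench console. With the fingertips, push the carton sideways off that lid until it stands wholly on the fixed deck between the two lids, then press that lid down at its front edge so that the catch lets go and the spring lifts the lid ajar, and leave it so. Do not pick anything up, and leave the other lid shut with the tape roll on it and the things around as they are.

Things in the scene. Friction and masses are not known exactly. Their poses are not given: they have to be found in the camera images.
- deck_top (a point): Centre of the top of the fixed deck, the middle part of the low grey console, about 58 mm above the bench. The deck is 140 mm deep (its x axis, +x pointing away from the console's front) and 148 mm wide (its y axis). A touch-latch case of the same depth, 130 mm wide, adjoins it on either side (case centres 141 mm from the deck's centre along its +y and -y); which of them bears the carton varies. The console is fixed to the bench and may stand turned a little.
- carton_center (a point): Centre of the loose white carton, 105 mm (its x) by 72 mm (its y) by 48 mm high, about 0.1 to 0.2 kg, standing on lid a, 24 mm below its top; its long side lies roughly front to back.
- lid_a_press (a point): The press mark, a dark disc 20 mm across on top of lid a (the lid with the carton), in the middle of its width and 17 mm behind its front edge, 60 mm above the bench. The lid is a flat aluminium plate 130 mm deep, 118 mm wide and 6 mm thick, hinged along its rear edge, 113 mm behind this mark; its axes are as the deck's while shut, x to the rear. Shut, its top lies 2 mm above the deck and 1 mm above the thin case walls beside it; nothing stands above the lid in front.
- lid_a (a joint): Angle of lid a: about 0 shut and latched, negative when pressed in (stop about 9 mm down at the mark), 0.35 when sprung fully ajar, where a stop holds it. Pressing the mark down about 6 to 7 mm, with some 6 to 8 N, releases the catch; as the finger goes back up the spring swings the lid up, its front edge rising about 45 mm. It stays released.
- lid_b_press (a point): The same mark on lid b, the like lid on the deck's other side, which must stay shut.
- lid_b (a joint): Angle of lid b, with the same meaning.
- tape_roll: Loose roll of insulating tape, 61 mm across, 19 mm high, lying flat on lid b; origin at the centre of its underside.
- relay: Loose plug-in relay 22 x 28 x 36 mm standing on the bench to the right of the console; origin under it.
- bottle: Loose white plastic bottle, 40 mm across, 80 mm high, standing on the bench behind the console; origin under it.
- jig: Loose metal drill jig 32 x 50 x 16 mm lying on the bench to the right; origin under it.

How it is judged (in metres and radians):
On the way, in this order (a step that is already met when the one before it is completed fails the run):
1. the carton stands on the deck, clear of both lids, lid a still shut (y of carton_center in the frame of deck_top between -0.042 and 0.042 m and contact force between carton and lid_a below 0.05 N and contact force between carton and lid_b below 0.05 N and value of joint lid_a below 0.05 rad), for 0.2 s.
2. lid a is pressed in by the fingers (value of joint lid_a below -0.035 rad and contact force between the fingers and lid_a above 1 N).
3. lid a has sprung ajar (value of joint lid_a above 0.28 rad), for 0.1 s.
At the end, for the whole second after the job is handed in: Lid a stands ajar by its spring (over 0.28 rad), lid b is shut (within 0.03 rad); the carton rests upright on the fixed deck, its centre within 42 mm sideways and 40 mm fore and aft of the deck's centre, touching neither lid (value of joint lid_a above 0.28 rad and value of joint lid_b between -0.03 and 0.03 rad and y of carton_center in the frame of deck_top between -0.042 and 0.042 m and x of carton_center in the frame of deck_top between -0.04 and 0.04 m and z of carton_center in the frame of deck_top below 0.028 m and angle between carton's own z axis and vertical below 0.06 rad and contact force between carton and lid_a below 0.05 N and contact force between carton and lid_b below 0.05 N and linear speed of carton below 0.02 m/s and velocity of joint lid_a below 0.1 rad/s).
It fails at once if the carton is lifted more than 12 mm (z of carton_center in the frame of deck_top above 0.038 m).
It fails at once if the carton is tipped over (angle between carton's own z axis and vertical above 0.35 rad).
It fails at once if lid b is released (value of joint lid_b above 0.06 rad).
It fails at once if the tape roll is moved more than 20 mm (distance of tape_roll from where it was at the start of the episode above 0.02 m).
It fails at once if a thing standing around is moved more than 20 mm (distance of any of relay, bottle, jig from where it was at the start of the episode above 0.02 m).
It also fails if it takes over 48 s, if anything falls off the work surface, if the arm or the gripper's body presses on something with over 40 N, if the wrist force passes 120 N, or if a joint passes its speed limit or range.

## Working session

There is one attempt and no reset: what is moved stays moved. The work goes in short steps, Python scripts to look and compute and a tool call to move; the robot and the scene stay as the last step left them, time stands still between calls to the robot, and variables do not carry over. Pictures are saved under pics/ and viewed, about 8 in all and at most 12, crops included, and the job is handed in when it is done.

Besides the shell and the picture viewer there is one more tool, called after "Call:" by a JSON object that holds its "api" and its "payload", one argument or row to a line. apply_moves: Moves the arm, as the interface text tells. Its arguments: {"type":"object","properties":{"increments":{"type":"array"}},"required":["increments"]}

```bash
mkdir -p pics
cat > h.py <<'E'
import numpy as np, cv2
from scipy.spatial.transform import Rotation as R
from cell import readout, read_camera, env, nets
def cam2w(p,st=None):
    """returns Rm,t with world = Rm@c + t"""
    if "rvec" in p:
        Rm=cv2.Rodrigues(np.array(p["rvec"],float))[0]; return Rm.T, -Rm.T@np.array(p["tvec"],float).ravel()
    M=np.array(p["mount"]); Rt=R.from_euler('xyz',st["tcp_rot"]).as_matrix()
    return Rt@M[:3,:3], Rt@M[:3,3]+np.array(st["eef_pos"])
def ray(p,u,v,z,st=None):
    f=200/np.tan(np.radians(p["vfov"])/2); Rm,t=cam2w(p,st)
    d=Rm@np.array([(u-p["cx"])/f,(v-p["cy"])/f,1]); return t+d*(z-t[2])/d[2]
def shot(n,save=None):
    st=readout.state(); p=read_camera(n)
    if save: cv2.imwrite(f"pics/{save}.png",p["img"][:,:,::-1])
    return p,st
E
python3 - <<'E'
from h import *
s=readout.state(); print(s, env.grip_point_offset)
ims=[]
for n in("side","top"):
    p,st=shot(n); ims.append(p["img"])
    Rm,t=cam2w(p,st); print(n,"cam at",t.round(0),"vfov",p["vfov"])
    for th in("deck_top","carton_center","lid_a_press","lid_b_press","tape_roll","relay","bottle","jig"):
        print(th,[((Rm@np.array(d["point"])+t).round(0).tolist(),round(d["confidence"],2)) for d in nets.mark_of(p,th)[:3]])
cv2.imwrite("pics/s.png",ims[0][:,:,::-1]);cv2.imwrite("pics/t.png",ims[1][:,:,::-1])
E
```

```text
{'t': 0.0, 'joints': array([-1.40362927e+00,  4.91569349e-01,  1.55946941e+00, -4.50348162e-06,
        1.09171864e+00, -1.05576727e-01]), 'qvel': array([ 2.59693903e-04, -8.49585552e-04,  2.34234909e-04,  7.61541479e-04,
        7.00669358e-05, -1.73312251e-04]), 'tau': array([ 3.70877038e-03, -6.12638569e+01, -2.58181143e+01,  6.93515246e-02,
        4.82128188e-02, -1.08499835e-04]), 'eef_pos': array([ 168.34617737, -601.60398593,  190.84881814]), 'tcp_rot': array([-1.57195501e+00,  1.18769615e-04, -2.86884686e+00]), 'ft_force': array([-0.23794912, -0.32519265, -0.27395422]), 'moment': array([ 0.02206085,  0.05178052, -0.02411033]), 'opening': 1.0008678223741148} 18.8
side cam at [ 514. -850.  443.] vfov 53.80021476284781
deck_top [([508.0, 70.0, 56.0], 0.87)]
carton_center [([485.0, -71.0, 82.0], 0.65)]
lid_a_press [([442.0, -60.0, 58.0], 0.81)]
lid_b_press [([470.0, 214.0, 55.0], 0.87)]
tape_roll [([513.0, 199.0, 58.0], 0.71), ([486.0, -71.0, 84.0], 0.29)]
relay [([427.0, -211.0, -2.0], 0.64)]
bottle [([675.0, 105.0, 2.0], 0.54)]
jig [([461.0, -299.0, -0.0], 0.58)]
top cam at [ 418.  -34. 1391.] vfov 44.554227287141266
deck_top [([506.0, 67.0, 64.0], 0.94)]
carton_center []
lid_a_press [([442.0, -64.0, 61.0], 0.66)]
lid_b_press []
tape_roll [([512.0, 200.0, 60.0], 0.62)]
relay [([427.0, -214.0, 2.0], 0.5)]
bottle [([678.0, 108.0, 2.0], 0.66)]
jig [([461.0, -300.0, 0.0], 0.7)]
```

View pics/t.png

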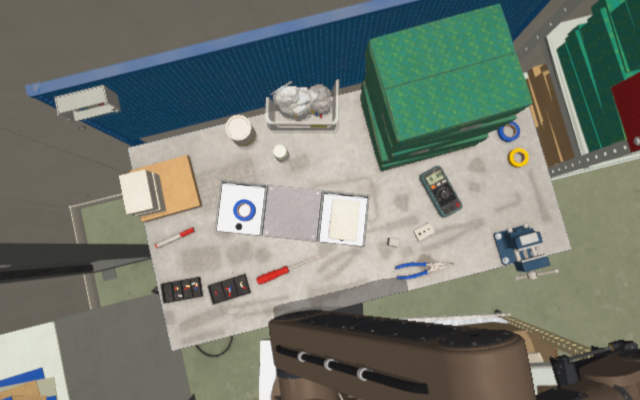

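View pics/s.png

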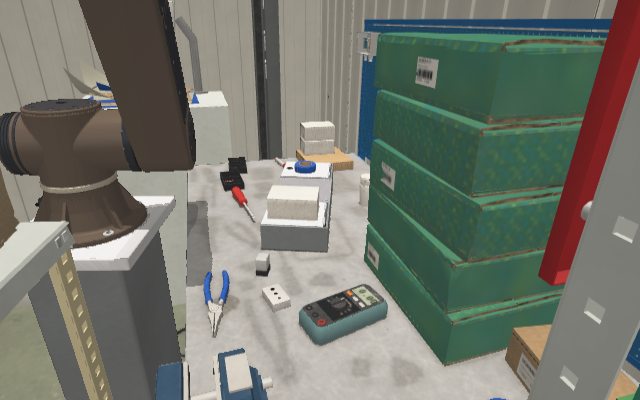

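Carton is on the right lid (top picture about (345,217)), tape on the left lid at (244,210), and the deck between. Next I refine the console and carton corners.

Run:
```python
from h import *
p,st=shot("top")
c=p["img"][165:260,200:385]; cv2.imwrite("pics/tc.png",cv2.resize(c,None,fx=4.3,fy=4.3,interpolation=cv2.INTER_CUBIC)[:,:,::-1])
# green pile corner, and white carton points
print(ray(p,378,168,0))
for i in range(3):
    for n in("side","top"):
        p,st=shot(n);Rm,t=cam2w(p)
        print(n,[[ (Rm@np.array(d["point"])+t).round(0).tolist()+[round(d["confidence"],2)] for d in nets.mark_of(p,th)[:1]] for th in("deck_top","carton_center","lid_a_press","lid_b_press")], [(Rm@np.array(d["point"])+t).round(0).tolist() for d in nets.look_for(p,"carton_center")[:1]])
```

```text
[ 640.10781205 -171.17622462    0.        ]
side [[[507.0, 69.0, 56.0, 0.68]], [[516.0, 199.0, 56.0, 0.74]], [[442.0, -60.0, 58.0, 0.93]], [[470.0, 213.0, 57.0, 0.84]]] [[487.0, -106.0, 98.0]]
top [[[504.0, 65.0, 64.0, 0.66]], [[486.0, -75.0, 83.0, 0.88]], [[442.0, -66.0, 62.0, 0.91]], [[464.0, 215.0, 60.0, 0.97]]] [[485.0, -54.0, 60.0]]
side [[[505.0, 71.0, 60.0, 0.66]], [[487.0, -72.0, 83.0, 0.56]], [[442.0, -62.0, 59.0, 0.8]], [[470.0, 214.0, 58.0, 0.57]]] [[485.0, -105.0, 95.0]]
top [[[505.0, 67.0, 63.0, 0.86]], [[484.0, -77.0, 85.0, 0.74]], [[443.0, -67.0, 63.0, 0.77]], [[466.0, 216.0, 63.0, 0.57]]] [[482.0, -70.0, 107.0]]
side [[[504.0, 67.0, 60.0, 0.84]], [[482.0, -72.0, 82.0, 0.84]], [[442.0, -64.0, 58.0, 0.83]], [[469.0, 216.0, 57.0, 0.61]]] [[484.0, -103.0, 99.0]]
top [[[503.0, 69.0, 66.0, 0.96]], [[484.0, -75.0, 85.0, 0.83]], [[442.0, -66.0, 62.0, 0.71]], [[469.0, 215.0, 60.0, 0.7]]] [[483.0, -73.0, 110.0]]
```

View pics/tc.png

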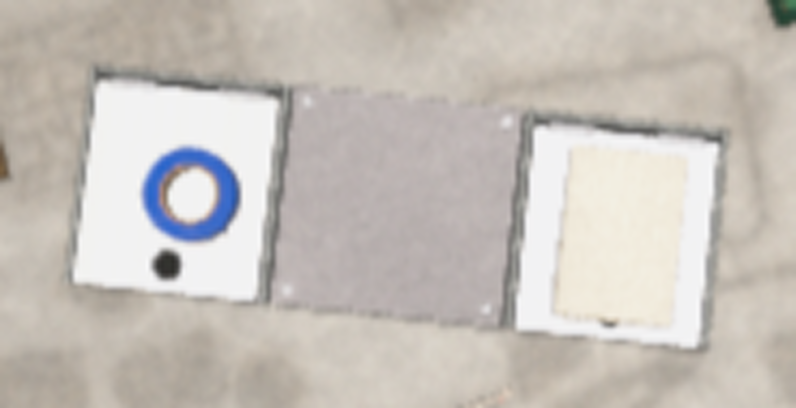

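Tape and lid b mark (167,265) are at the left. The deck corners are at (290,88), (524,113), (505,327) and (272,303). The carton top spans (569,147) to (672,326) and nearly covers lid a's mark at (610,322).

Run:
```python
from h import *
p,st=shot("top")
g=lambda x,y,z: ray(p,(x+.5)/4.3-.5+200,(y+.5)/4.3-.5+165,z)[:2]
D=np.array([g(*a,58) for a in((290,88),(524,113),(505,327),(272,303))]);C=np.array([g(*a,108) for a in((569,147),(688,152),(672,326),(555,318))])
O=np.array([g(*a,59) for a in((95,75),(727,133),(705,349),(72,283))])
for n,Q in(("deck",D),("carton",C),("console",O)):
    x=Q[0]+Q[1]-Q[2]-Q[3]; y=Q[0]+Q[3]-Q[1]-Q[2]
    print(n,Q.mean(0).round(1),"len",np.linalg.norm(x/2).round(1),np.linalg.norm(y/2).round(1),"yaw x",np.arctan2(x[1],x[0]).round(3),"y",np.arctan2(-y[0],y[1]).round(3))
print("mark b",g(167,265,60))
```

```text
deck [503.7  68.7] len 137.2 149.7 yaw x -0.064 y -0.09
carton [485.2 -72.2] len 105.9 72.2 yaw x -0.075 y -0.04
console [502.2  67.8] len 135.7 404.8 yaw x -0.084 y -0.083
mark b [464.61639581 214.26255451]
```

```bash
cat >> h.py <<'E'
O=np.array([504,69.]);YAW=-0.085
X=np.array([np.cos(YAW),np.sin(YAW)]);Y=np.array([-X[1],X[0]])
def world(x,y): return O+X*x+Y*y
def plan(x,y,z,rows,yaw=-1.6558,turn=10):
    """increments from here to deck-frame (x,y), world z"""
    st=readout.state(); Rc=R.from_euler('xyz',st["tcp_rot"]); p=np.array(st["eef_pos"])
    Rg=R.from_euler('xyz',[-np.pi/2,0,yaw]); g=np.r_[world(x,y),z]; d=(g-p)/rows/10
    d2=(p[:2]-O); print("t",round(st["t"],2),"deck xy",(d2@X).round(1),(d2@Y).round(1),"z",p[2].round(1),"rot",np.round(st["tcp_rot"],3),"F",st["ft_force"].round(1),"open",round(st["opening"],2))
    for i in range(rows):
        rv=np.degrees((Rc.inv()*Rg).as_rotvec()); n=np.linalg.norm(rv); s=rv*min(1,turn/max(n,1e-9))
        print([Rc.inv().apply(d).round(2).tolist(),s.round(1).tolist()]); Rc=Rc*R.from_rotvec(np.radians(s))
E
python3 -c "
from h import *
plan(-7,-215,150,10)"
```

```text
t 2.8 deck xy -277.4 -697.0 z 191.5 rot [-1.571 -0.    -2.869] F [ 1.5 -0.5  0.6] open 1.0
[[-4.22, 0.41, -3.57], [-0.0, -10.0, 0.0]]
[[-4.78, 0.41, -2.78], [-0.0, -10.0, 0.0]]
[[-5.19, 0.41, -1.91], [-0.0, -10.0, 0.0]]
[[-5.44, 0.41, -0.98], [-0.0, -10.0, 0.0]]
[[-5.53, 0.41, -0.02], [-0.0, -10.0, 0.0]]
[[-5.45, 0.41, 0.94], [-0.0, -10.0, 0.0]]
[[-5.2, 0.41, 1.87], [-0.0, -9.5, 0.0]]
[[-4.82, 0.41, 2.7], [0.0, 0.0, 0.0]]
[[-4.82, 0.41, 2.7], [0.0, 0.0, 0.0]]
[[-4.82, 0.41, 2.7], [0.0, 0.0, 0.0]]
```

Call:
{"api": "apply_moves", "payload": {
  "increments": [
    [[-4.2,0,-3.6],[0,-10,0],5],
    [[-4.8,0,-2.8],[0,-10,0],5],
    [[-5.2,0,-1.9],[0,-10,0],5],
    [[-5.4,0,-1.0],[0,-10,0],5],
    [[-5.5,0,0],[0,-10,0],5]
  ]
}}

```text
t: 3.42
eef_pos: [323.3, -368.1, 190.8]
tcp_rot: [-1.57, -0.001, -1.975]
ft_force: [0.0, -1.0, 0.4]
opening: 0.547
```

```bash
python3 -c "
from h import *
plan(-7,-215,150,10)"
```

```text
t 3.42 deck xy -142.9 -450.9 z 190.8 rot [-1.570e+00 -1.000e-03 -1.975e+00] F [ 0.  -1.   0.4] open 0.55
[[-2.67, 0.41, 0.55], [-0.0, -10.0, 0.0]]
[[-2.53, 0.41, 1.0], [-0.0, -8.3, 0.0]]
[[-2.36, 0.41, 1.36], [0.0, -0.0, 0.0]]
[[-2.36, 0.41, 1.36], [0.0, 0.0, 0.0]]
[[-2.36, 0.41, 1.36], [0.0, 0.0, 0.0]]
[[-2.36, 0.41, 1.36], [0.0, 0.0, 0.0]]
[[-2.36, 0.41, 1.36], [0.0, 0.0, 0.0]]
[[-2.36, 0.41, 1.36], [0.0, 0.0, 0.0]]
[[-2.36, 0.41, 1.36], [0.0, 0.0, 0.0]]
[[-2.36, 0.41, 1.36], [0.0, 0.0, 0.0]]
```

Call:
{"api": "apply_moves", "payload": {
  "increments": [
    [[-5.3,0.6,1.1],[0,-10,0],5],
    [[-5.0,0.8,2.0],[0,-8.3,0],5],
    [[-4.7,0.8,2.7],[0,0,0],5],
    [[-4.7,0.8,2.7],[0,0,0],5],
    [[-4.0,0.8,2.7],[0,0,0],5]
  ]
}}

```text
t: 4.05
eef_pos: [480.2, -144.3, 153.3]
tcp_rot: [-1.566, -0.004, -1.642]
ft_force: [0.6, -0.8, 0.5]
opening: 0.523
```

Run:
```python
from h import *
p,st=shot("wrist","w1")
Rm,t=cam2w(p,st);print(p["vfov"],t.round(0))
for th in("deck_top","carton_center","lid_a_press"):
    print(th,[((Rm@np.array(d["point"])+t).round(0).tolist(),round(d["confidence"],2)) for d in nets.mark_of(p,th)[:2]])
plan(-7,-215,66,5)
```

```text
64.83804751046644 [484. -62. 344.]
deck_top [([432.0, -208.0, -2.0], 0.45)]
carton_center [([484.0, -71.0, 84.0], 0.89)]
lid_a_press []
t 4.25 deck xy -6.3 -215.7 z 153.2 rot [-1.567 -0.004 -1.641] F [-0.1 -1.  -0.5] open 0.53
[[-0.02, 1.74, -0.02], [-0.2, 0.9, 0.2]]
[[-0.01, 1.74, -0.01], [0.0, -0.0, -0.0]]
[[-0.01, 1.74, -0.01], [0.0, -0.0, -0.0]]
[[-0.01, 1.74, -0.01], [0.0, 0.0, 0.0]]
[[-0.01, 1.74, -0.01], [0.0, 0.0, 0.0]]
```

View pics/w1.png

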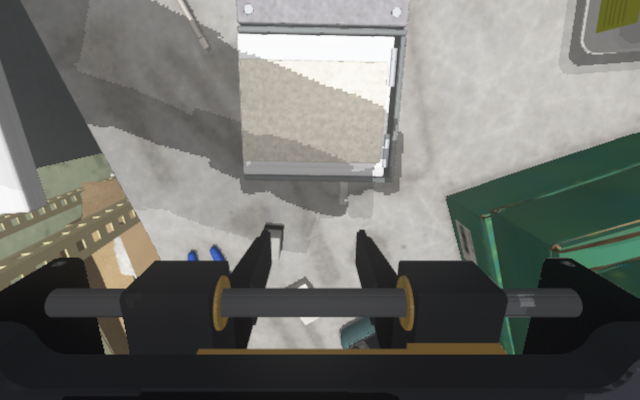

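Wrist view: the carton is centred ahead (columns 242–388) between the two fingertips (268, 362), and the relay is at (275,230). I lower the tool beside the carton.

Call:
{"api": "apply_moves", "payload": {
  "increments": [
    [[0,1.9,0],[-0.2,0.9,0.2],5],
    [[0,1.9,0],[0,0,0],5],
    [[0,1.9,0],[0,0,0],5],
    [[0,1.9,0],[0,0,0],5],
    [[0,1.5,0],[0,0,0],5]
  ]
}}

```text
t: 4.88
eef_pos: [477.9, -152.0, 62.3]
tcp_rot: [-1.566, -0.003, -1.664]
ft_force: [0.4, 0.3, 0.1]
opening: 0.524
```

```bash
python3 -c "
from h import *
plan(-7,-195,66,5)"
```

```text
t 4.88 deck xy -7.3 -222.4 z 62.3 rot [-1.566 -0.003 -1.664] F [0.4 0.3 0.1] open 0.52
[[-0.55, -0.07, 0.0], [-0.3, -0.5, 0.1]]
[[-0.55, -0.07, 0.01], [0.0, -0.0, 0.0]]
[[-0.55, -0.07, 0.01], [0.0, 0.0, 0.0]]
[[-0.55, -0.07, 0.01], [0.0, 0.0, 0.0]]
[[-0.55, -0.07, 0.01], [0.0, 0.0, 0.0]]
```

Call:
{"api": "apply_moves", "payload": {
  "increments": [
    [[0,-0.6,0],[-0.3,-0.5,0.1],5],
    [[-0.6,0,0],[0,0,0],5],
    [[-0.6,0,0],[0,0,0],5],
    [[-0.6,0,0],[0,0,0],5],
    [[-0.6,0,0],[0,0,0],5]
  ]
}}

```text
t: 5.5
eef_pos: [479.5, -129.0, 70.6]
tcp_rot: [-1.57, -0.001, -1.658]
ft_force: [0.1, 0.3, 0.4]
opening: 0.528
```

```bash
python3 -c "
from h import *
plan(-7,-115,67,5)"
```

```text
t 5.5 deck xy -7.6 -199.4 z 70.6 rot [-1.570e+00 -1.000e-03 -1.658e+00] F [0.1 0.3 0.4] open 0.53
[[-1.69, 0.07, 0.01], [-0.1, -0.1, 0.1]]
[[-1.69, 0.07, 0.01], [-0.0, -0.0, 0.0]]
[[-1.69, 0.07, 0.01], [0.0, 0.0, -0.0]]
[[-1.69, 0.07, 0.01], [-0.0, 0.0, 0.0]]
[[-1.69, 0.07, 0.01], [0.0, -0.0, 0.0]]
```

Call:
{"api": "apply_moves", "payload": {
  "increments": [
    [[-0.8,0.2,0],[0,0,0],5],
    [[-0.8,0.1,0],[0,0,0],5],
    [[-0.8,0,0],[0,0,0],5],
    [[-0.8,0,0],[0,0,0],5],
    [[-0.8,0,0],[0,0,0],5]
  ]
}}

```text
t: 6.12
eef_pos: [483.4, -86.2, 67.4]
tcp_rot: [-1.569, -0.002, -1.658]
ft_force: [-1.1, -0.6, 0.4]
opening: 0.526
```

Run:
```python
from h import *
p,st=shot("side","s2"); Rm,t=cam2w(p)
print([((Rm@np.array(d["point"])+t).round(0).tolist(),round(d["confidence"],2)) for d in nets.mark_of(p,"carton_center")[:2]])
plan(-7,-46,67,10)
cv2.imwrite("pics/s2.png",cv2.resize(p["img"][150:300,200:400],None,fx=3,fy=3)[:,:,::-1])
```

```text
[([487.0, -41.0, 85.0], 0.67)]
t 6.22 deck xy -7.5 -156.1 z 67.4 rot [-1.570e+00 -1.000e-03 -1.657e+00] F [ 0.2  1.4 -0.3] open 0.53
[[-1.1, 0.0, 0.0], [-0.1, -0.1, 0.1]]
[[-1.1, 0.0, 0.01], [0.0, -0.0, -0.0]]
[[-1.1, 0.0, 0.01], [0.0, -0.0, 0.0]]
[[-1.1, 0.0, 0.01], [0.0, -0.0, 0.0]]
[[-1.1, 0.0, 0.01], [0.0, -0.0, 0.0]]
[[-1.1, 0.0, 0.01], [0.0, -0.0, 0.0]]
[[-1.1, 0.0, 0.01], [0.0, -0.0, 0.0]]
[[-1.1, 0.0, 0.01], [0.0, -0.0, 0.0]]
[[-1.1, 0.0, 0.01], [0.0, -0.0, 0.0]]
[[-1.1, 0.0, 0.01], [0.0, -0.0, 0.0]]
```

View pics/s2.png

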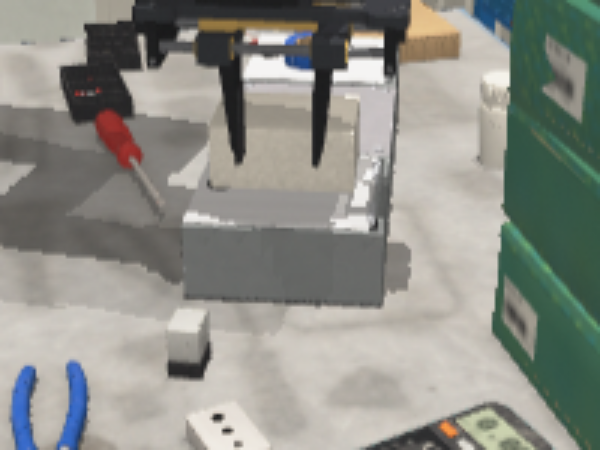

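The fingers bear squarely on the carton's right face (crop about (235,160) and (318,165)). The carton stands level and its measured y (-111) matches the finger position. I carry on pushing.

Call:
{"api": "apply_moves", "payload": {
  "increments": [
    [[-1.0,0,0],[0,0,0],5],
    [[-1.0,0,0],[0,0,0],5],
    [[-1.0,0,0],[0,0,0],5],
    [[-1.0,0,0],[0,0,0],5],
    [[-1.0,0,0],[0,0,0],5]
  ]
}}

```text
t: 6.85
eef_pos: [487.8, -33.1, 67.2]
tcp_rot: [-1.57, -0.001, -1.658]
ft_force: [0.1, -0.6, -0.8]
opening: 0.527
```

Run:
```python
from h import *
plan(-7,-46,67,6)
```

```text
t 6.85 deck xy -7.5 -103.1 z 67.2 rot [-1.570e+00 -1.000e-03 -1.658e+00] F [ 0.1 -0.6 -0.8] open 0.53
[[-0.95, 0.0, 0.01], [-0.1, -0.1, 0.1]]
[[-0.95, 0.0, 0.01], [0.0, -0.0, -0.0]]
[[-0.95, 0.0, 0.01], [0.0, 0.0, -0.0]]
[[-0.95, 0.0, 0.01], [0.0, 0.0, 0.0]]
[[-0.95, 0.0, 0.01], [-0.0, 0.0, 0.0]]
[[-0.95, 0.0, 0.01], [-0.0, 0.0, 0.0]]
```

Call:
{"api": "apply_moves", "payload": {
  "increments": [
    [[-1.0,0,0],[0,0,0],5],
    [[-1.0,0,0],[0,0,0],5],
    [[-1.0,0,0],[0,0,0],5],
    [[-1.0,0,0],[0,0,0],5],
    [[-1.0,0,0],[0,0,0],5]
  ]
}}

```text
t: 7.48
eef_pos: [492.3, 20.4, 67.1]
tcp_rot: [-1.57, -0.001, -1.658]
ft_force: [-0.2, -0.5, -0.7]
opening: 0.525
```

Run:
```python
from h import *
p,st=shot("side"); Rm,t=cam2w(p)
for d in nets.mark_of(p,"carton_center")[:2]:
  q=Rm@np.array(d["point"])+t; print(((q[:2]-O)@X).round(1),((q[:2]-O)@Y).round(1),q[2].round(1),d["confidence"])
plan(-7,-46,67,1)
```

```text
-5.2 -7.3 79.8 0.93
t 7.58 deck xy -7.6 -49.2 z 67.1 rot [-1.570e+00 -1.000e-03 -1.657e+00] F [-0.3  0.1 -0.2] open 0.52
[[-0.32, 0.01, 0.06], [-0.1, -0.0, 0.1]]
```

Call:
{"api": "apply_moves", "payload": {
  "increments": [
    [[-0.4,0,0],[0,0,0],5],
    [[0,0,0],[0,0,0],5],
    [[1.0,0,0],[0,0,0],5],
    [[2.0,0,0],[0,0,0],5],
    [[2.0,-1.0,0],[0,0,0],0]
  ]
}}

```text
t: 8.2
eef_pos: [487.8, -26.9, 76.8]
tcp_rot: [-1.571, -0.001, -1.655]
ft_force: [0.5, 0.4, -0.1]
opening: 0.465
```

Run:
```python
from h import *
plan(-48,-141,95,5)
for n in("side","top"):
  p,st=shot(n,n+"3"); Rm,t=cam2w(p)
  for th in("deck_top","carton_center","lid_a_press"):
    for d in nets.mark_of(p,th)[:1]:
      q=Rm@np.array(d["point"])+t; print(n,th,((q[:2]-O)@X).round(1),((q[:2]-O)@Y).round(1),q[2].round(1),round(d["confidence"],2))
```

```text
t 8.2 deck xy -8.0 -97.0 z 76.8 rot [-1.571e+00 -1.000e-03 -1.655e+00] F [ 0.5  0.4 -0.1] open 0.47
[[0.88, -0.36, -0.8], [0.0, 0.0, 0.1]]
[[0.88, -0.36, -0.8], [0.0, 0.0, 0.0]]
[[0.88, -0.36, -0.8], [0.0, 0.0, 0.0]]
[[0.88, -0.36, -0.8], [0.0, 0.0, 0.0]]
[[0.88, -0.36, -0.8], [0.0, 0.0, 0.0]]
side carton_center -7.6 2.1 78.1 0.9
side lid_a_press -45.9 141.9 57.0 0.7
top carton_center -7.4 0.2 81.4 0.71
top lid_a_press -52.0 -140.4 59.5 0.8
```

Call:
{"api": "apply_moves", "payload": {
  "increments": [
    [[0.8,-0.5,-0.8],[0,0,0],0],
    [[0.8,-0.5,-0.8],[0,0,0],0],
    [[0.8,-0.5,-0.8],[0,0,0],0],
    [[0.8,-0.3,-0.8],[0,0,0],0],
    [[0.6,0,-0.6],[0,0,0],0]
  ]
}}

```text
t: 9.22
eef_pos: [444.1, -61.6, 96.3]
tcp_rot: [-1.57, -0.001, -1.653]
ft_force: [0.4, 0.2, 0.7]
opening: 0.003
```

Run:
```python
from h import *
plan(-49,-141,70,5)
p,st=shot("wrist","w4"); Rm,t=cam2w(p,st)
for th in("carton_center","lid_a_press","deck_top"):
    for d in nets.mark_of(p,th)[:2]:
      q=Rm@np.array(d["point"])+t; print(th,((q[:2]-O)@X).round(1),((q[:2]-O)@Y).round(1),q[2].round(1),round(d["confidence"],2))
```

```text
t 9.22 deck xy -48.6 -135.2 z 96.3 rot [-1.570e+00 -1.000e-03 -1.653e+00] F [0.4 0.2 0.7] open 0.0
[[0.12, 0.53, -0.01], [-0.0, 0.2, 0.1]]
[[0.12, 0.53, -0.01], [0.0, -0.0, 0.0]]
[[0.12, 0.53, -0.01], [0.0, 0.0, 0.0]]
[[0.12, 0.53, -0.01], [0.0, 0.0, 0.0]]
[[0.12, 0.53, -0.01], [0.0, 0.0, 0.0]]
carton_center -8.0 1.4 79.7 0.59
lid_a_press -58.8 -136.4 60.4 0.59
lid_a_press -7.5 3.3 78.6 0.34
```

View pics/w4.png

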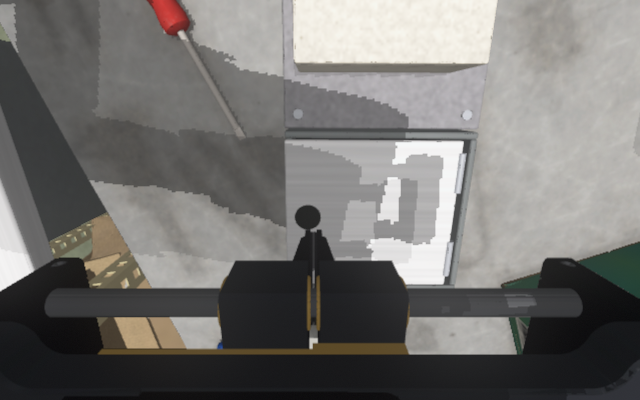

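The carton stands wholly on the grey deck, square, with a clear gap to lid a. The mark is at (308,217), just ahead of the closed fingertips at (314,235). I fix its position by ray.

Run:
```python
from h import *
p,st=shot("wrist")
q=ray(p,308,217,60,st)[:2]; print("mark deck",((q-O)@X).round(1),((q-O)@Y).round(1))
f=200/np.tan(np.radians(p["vfov"])/2); c=np.linalg.inv(np.array(p["mount"]))@[0,0,0,1]; print("tcp px",p["cx"]+f*c[0]/c[2],p["cy"]+f*c[1]/c[2])
```

```text
mark deck -52.6 -135.7
tcp px 314.06160396321394 234.23512898404223
```

Call:
{"api": "apply_moves", "payload": {
  "increments": [
    [[0.1,0.7,-0.1],[0,0,0],0],
    [[0.1,0.7,0],[0,0,0],0],
    [[0,0.7,0],[0,0,0],0],
    [[0,0.5,0],[0,0,0],0],
    [[0,0,0],[0,0,0],0]
  ]
}}

```text
t: 10.1
eef_pos: [443.7, -62.5, 67.1]
tcp_rot: [-1.572, -0.001, -1.652]
ft_force: [-0.7, -0.0, -0.6]
opening: 0.003
```

Run:
```python
from h import *
plan(-50,-138,60,5)
```

```text
t 10.1 deck xy -48.9 -136.1 z 67.1 rot [-1.572e+00 -1.000e-03 -1.652e+00] F [-0.7 -0.  -0.6] open 0.0
[[0.04, 0.14, -0.02], [0.1, 0.2, 0.1]]
[[0.04, 0.14, -0.02], [0.0, 0.0, -0.0]]
[[0.04, 0.14, -0.02], [0.0, -0.0, 0.0]]
[[0.04, 0.14, -0.02], [0.0, 0.0, 0.0]]
[[0.04, 0.14, -0.02], [0.0, 0.0, 0.0]]
```

Call:
{"api": "apply_moves", "payload": {
  "increments": [
    [[0.1,0.3,0],[0,0,0],0],
    [[0,0.3,0],[0,0,0],0],
    [[0,0.2,0],[0,0,0],0],
    [[0,0.2,0],[0,0,0],0],
    [[0,0.2,0],[0,0,0],0]
  ]
}}

```text
t: 10.72
eef_pos: [443.9, -63.6, 54.7]
tcp_rot: [-1.571, -0.001, -1.652]
ft_force: [-0.0, 0.3, -0.0]
opening: 0.006
```

Run:
```python
from h import *
p,st=shot("side"); print(st["ft_force"].round(2),st["eef_pos"].round(1))
a=cv2.resize(p["img"][170:270,230:360],None,fx=4.5,fy=4.5)
cv2.imwrite("pics/s5.png",a[:,:,::-1])
```

```text
[-0.03  0.32 -0.04] [443.9 -63.6  54.7]
```

View pics/s5.png

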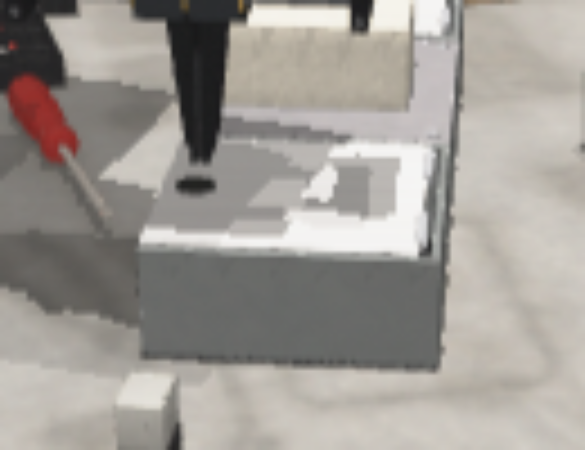

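The side view shows the fingertip at crop (200,160) and the mark at (195,185), so the tip looks to be beyond or above the mark. I compare this with projections.

Run:
```python
from h import *
p,st=shot("side")
f=200/np.tan(np.radians(p["vfov"])/2);K=np.array([[f,0,p["cx"]],[0,f,p["cy"]],[0,0,1.]])
tcp=np.array(st["eef_pos"])
pts=np.array([tcp,tcp+[0,-10,0],np.r_[world(-48,-141),60],np.r_[world(-65,-82),60],np.r_[world(-65,-200),60],np.r_[world(65,-200),60],np.r_[world(-70,-206),0],np.r_[world(70,-206),0]])
q=cv2.projectPoints(pts,np.array(p["rvec"],float),np.array(p["tvec"],float),K,None)[0][:,0]
print(((q-[230,170]+.5)*4.5-.5).round(0))
m=(np.array([195,185])+.5)/4.5-.5+[230,170]; w=ray(p,*m,60); print("mark",w.round(1),((w[:2]-O)@X).round(1),((w[:2]-O)@Y).round(1))
```

```text
[[200. 194.]
 [198. 203.]
 [200. 187.]
 [185. 136.]
 [143. 242.]
 [425. 253.]
 [135. 361.]
 [433. 373.]]
mark [441.7 -64.9  60. ] -50.7 -138.7
```

The picture puts the tip about 15 mm above where the pose says, and the force is zero with the mark undepressed. So there is no contact yet, and I'll go down by feel.

Call:
{"api": "apply_moves", "payload": {
  "increments": [
    [[0.1,0.2,0],[0,0,0],0],
    [[0.1,0.2,0],[0,0,0],0],
    [[0,0.2,0],[0,0,0],0],
    [[0,0.1,0],[0,0,0],0],
    [[0,0,0],[0,0,0],0]
  ]
}}

```text
t: 11.45
eef_pos: [443.7, -65.8, 47.1]
tcp_rot: [-1.572, -0.001, -1.652]
ft_force: [-0.5, -0.3, 0.5]
opening: 0.005
```

Call:
{"api": "apply_moves", "payload": {
  "increments": [
    [[0,0.1,0],[0,0,0],0],
    [[0,0.1,0],[0,0,0],0],
    [[0,0.1,0],[0,0,0],0],
    [[0,0.1,0],[0,0,0],0],
    [[0,0.1,0],[0,0,0],0]
  ]
}}

```text
t: 12.08
eef_pos: [443.8, -65.8, 41.9]
tcp_rot: [-1.571, -0.001, -1.652]
ft_force: [0.6, -0.3, -0.3]
opening: 0.003
```

Run:
```python
from h import *
p,st=shot("side"); print(st["ft_force"].round(2),st["eef_pos"].round(1),st["joints"].round(3),st["tau"].round(1))
a=cv2.resize(p["img"][160:260,230:330],None,fx=6,fy=6)
cv2.imwrite("pics/s6.png",a[:,:,::-1])
f=200/np.tan(np.radians(p["vfov"])/2);K=np.array([[f,0,p["cx"]],[0,f,p["cy"]],[0,0,1.]])
tcp=np.array(st["eef_pos"])
q=cv2.projectPoints(np.array([tcp,tcp+[0,0,20],tcp+[0,0,78.]]),np.array(p["rvec"],float),np.array(p["tvec"],float),K,None)[0][:,0]
print(((q-[230,160])*6).round(0))
```

```text
[ 0.59 -0.26 -0.3 ] [443.8 -65.8  41.9] [-2.940e-01  4.900e-01  2.129e+00 -2.000e-03  5.230e-01 -2.110e-01] [  0.  -48.  -12.6   0.    0.1  -0. ]
[[265. 349.]
 [263. 301.]
 [258. 155.]]
```

View pics/s6.png

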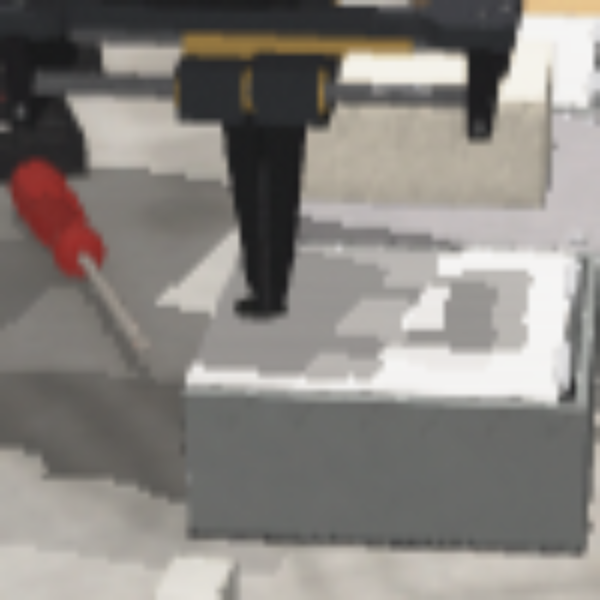

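The tip is now at (263,310), right on the mark, about to touch. The true tip sits about 16–17 mm above the reported TCP. I press on gently.

Call:
{"api": "apply_moves", "payload": {
  "increments": [
    [[0,0.1,0],[0,0,0],0],
    [[0,0.1,0],[0,0,0],0],
    [[0,0.1,0],[0,0,0],0],
    [[0,0.1,0],[0,0,0],0],
    [[0,0,0],[0,0,0],0]
  ]
}}

```text
t: 12.75
eef_pos: [443.7, -65.8, 37.5]
tcp_rot: [-1.572, -0.001, -1.652]
ft_force: [0.2, 0.6, 0.1]
opening: 0.007
```

Call:
{"api": "apply_moves", "payload": {
  "increments": [
    [[0,0.1,0],[0,0,0],0],
    [[0,0.1,0],[0,0,0],0],
    [[0,0.1,0],[0,0,0],0],
    [[0,0,0],[0,0,0],0],
    [[0,0,0],[0,0,0],0]
  ]
}}

```text
t: 13.38
eef_pos: [443.7, -65.8, 34.8]
tcp_rot: [-1.571, -0.001, -1.652]
ft_force: [-0.9, 0.6, 4.8]
opening: 0.004
```

Contact: 4.8 N. A few more millimetres.

Call:
{"api": "apply_moves", "payload": {
  "increments": [
    [[0,0.1,0],[0,0,0],0],
    [[0,0.1,0],[0,0,0],0],
    [[0,0.1,0],[0,0,0],0],
    [[0,0.1,0],[0,0,0],0],
    [[0,0,0],[0,0,0],0]
  ]
}}

```text
t: 14.0
eef_pos: [443.8, -65.8, 30.7]
tcp_rot: [-1.571, -0.001, -1.652]
ft_force: [-1.0, 0.4, 4.7]
opening: 0.008
```

Call:
{"api": "apply_moves", "payload": {
  "increments": [
    [[0,0.1,0],[0,0,0],0],
    [[0,0.1,0],[0,0,0],0],
    [[0,0.1,0],[0,0,0],0],
    [[0,0,0],[0,0,0],0],
    [[0,0,0],[0,0,0],0]
  ]
}}

```text
t: 14.62
eef_pos: [443.9, -65.8, 28.7]
tcp_rot: [-1.57, -0.002, -1.652]
ft_force: [-2.1, 0.1, 5.7]
opening: 0.004
```

Call:
{"api": "apply_moves", "payload": {
  "increments": [
    [[0,0.15,0],[0,0,0],0],
    [[0,0.15,0],[0,0,0],0],
    [[0,0.1,0],[0,0,0],0],
    [[0,0,0],[0,0,0],0],
    [[0,0,0],[0,0,0],0]
  ]
}}

```text
t: 15.25
eef_pos: [444.0, -65.8, 28.8]
tcp_rot: [-1.566, -0.002, -1.651]
ft_force: [-1.7, 0.5, 5.4]
opening: 0.012
```

It has reached the stop (28.7 → 28.8 despite pushing), about 8 mm below first contact. Now straight up.

Call:
{"api": "apply_moves", "payload": {
  "increments": [
    [[0,-0.5,0],[0,0,0],0],
    [[0,-1.0,0],[0,0,0],0],
    [[0,-1.5,0],[0,0,0],0],
    [[0,-2.0,0],[0,0,0],0],
    [[0,-3,0],[0,0,0],0]
  ]
}}

```text
t: 15.88
eef_pos: [444.1, -65.7, 111.2]
tcp_rot: [-1.567, -0.002, -1.651]
ft_force: [0.5, 0.2, 0.8]
opening: 0.005
```

Call:
{"api": "apply_moves", "payload": {
  "increments": [
    [[0,-3,0],[0,0,0],0],
    [[0,-3,0],[0,0,0],0],
    [[0,-2,0],[0,0,0],0],
    [[0,0,0],[0,0,0],0],
    [[0,0,0],[0,0,0],0]
  ]
}}

```text
t: 16.5
eef_pos: [443.3, -65.3, 196.4]
tcp_rot: [-1.564, -0.003, -1.651]
ft_force: [0.0, -0.4, -0.1]
opening: 0.007
```

Run:
```python
from h import *
p,st=shot("side"); print(st["t"],st["ft_force"].round(2),st["eef_pos"].round(1))
cv2.imwrite("pics/s7.png",cv2.resize(p["img"][130:270,220:380],None,fx=4,fy=4)[:,:,::-1])
for n in("side","top"):
  p,st=shot(n); Rm,t=cam2w(p)
  for th in("carton_center","lid_a_press","tape_roll"):
    for d in nets.mark_of(p,th)[:2]:
      q=Rm@np.array(d["point"])+t; print(n,th,((q[:2]-O)@X).round(1),((q[:2]-O)@Y).round(1),q[2].round(1),round(d["confidence"],2))
```

```text
16.5 [ 0.04 -0.36 -0.14] [443.3 -65.3 196.4]
side lid_a_press -42.0 -134.8 99.6 0.83
side tape_roll -0.4 132.2 55.5 0.42
top carton_center -6.0 -2.9 83.8 0.64
top tape_roll -6.1 133.4 57.6 0.53
```

View pics/s7.png

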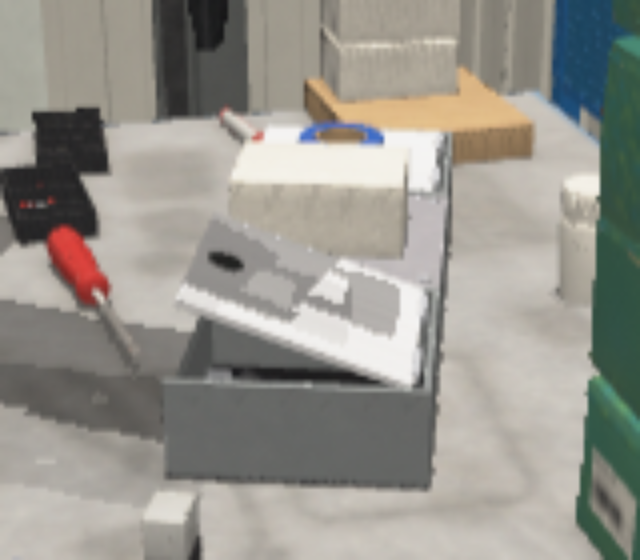

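The lid stands ajar with its mark at about z = 100 mm, some 40 mm up and about 0.35 rad. The carton is upright on the deck at about (-6,-3), and the tape and other things are in place. I hand it in.

```bash
python3 -c "
from h import *
print(env.job_done())"
```

```text
the job is handed in; nothing more can be done
None
```

I pushed the carton off lid a onto the fixed deck. I then pressed lid a at its mark down to its stop and backed straight up, and the lid sprang ajar. I handed the job in at about 17 s; no verdict is reported.

**Last checks before hand-in:**
- **Lid a:** its mark is about 40 mm up, which is roughly 0.35 rad. The arm is clear of it and the force reads about 0.
- **Carton:** it stands upright at about x −6 mm, y −3 mm from the deck's centre, its centre about 84 mm above the bench. This comes from the top camera only, because the side view did not report the carton in that last look. In the side picture it stands clear of both lids.
- **Lid b, tape roll and the rest:** lid b looks shut with the tape roll on it, and the bottle and relay look undisturbed in the side picture. I did not look at the jig again, but the arm only passed well above it.

**What disagreed:** with the fingers shut, contact with the lid came only at a reported TCP height of about 36 mm, though the lid's top is at 60 mm. The side pictures also showed the fingertip some 16 mm above the reported TCP. I therefore did the pressing by force (about 5 to 6 N) and by reaching the stop, not by the reported height. I did not find the cause.

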